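Find the full tea tin by its weight

TASK

One of the three identical closed steel tea tins still holds a whole pressed tea cake and the other two are nearly empty: lift them one after another to feel their weight, setting each one back upright on the spot where it stood, and find the heaviest. Finish while holding the heaviest tin up in the gripper, upright and still, its underside at least 12 cm above the cabinet top and resting on nothing, with the two lighter tins standing in their places. Do not tip a tin over or disturb the other things.

Things in the scene. Friction and masses are not known exactly. Their poses are not given: they have to be found in the camera images.
- tin_a_mid (a point): Centre (35 mm above the underside) of one of three closed round steel tea tins that look exactly alike: 70 mm high, body 59 mm across, fixed lid 62 mm across on the top 16 mm with a paler disc; z is its axis, up. Any may be the full one, which weighs over twice as much as either other (all under 0.5 kg).
- tin_b_mid (a point): Centre (35 mm above the underside) of one of three closed round steel tea tins that look exactly alike: 70 mm high, body 59 mm across, fixed lid 62 mm across on the top 16 mm with a paler disc; z is its axis, up. Any may be the full one, which weighs over twice as much as either other (all under 0.5 kg).
- tin_c_mid (a point): Centre (35 mm above the underside) of one of three closed round steel tea tins that look exactly alike: 70 mm high, body 59 mm across, fixed lid 62 mm across on the top 16 mm with a paler disc; z is its axis, up. Any may be the full one, which weighs over twice as much as either other (all under 0.5 kg).
- tin_a: The same tin as tin_a_mid; origin at the centre of its underside. The pressed tea cake inside is loose and can shift a few mm.
- tin_b: The same tin as tin_b_mid; origin at the centre of its underside. The pressed tea cake inside is loose and can shift a few mm.
- tin_c: The same tin as tin_c_mid; origin at the centre of its underside. The pressed tea cake inside is loose and can shift a few mm.
- mug_1: Bystander, loose, leave alone: white mug with stripes and a handle, 96 mm high; origin at the centre of its underside, z up.
- jar_1: Bystander, loose, leave alone: clear glass jar with a red lid, 89 mm across, 166 mm high; origin at the centre of its underside, z up.
- bottle_1: Bystander, loose, leave alone: slim bottle with a golden cap, 62 mm across, 237 mm high; origin at the centre of its underside, z up.
- box_1: Bystander, loose, leave alone: upright white and blue carton, 51x82x139 mm; origin at the centre of its underside, z up.
- matchbox: Bystander, loose, leave alone: small flat dark box, 36x56x15 mm; origin at the centre of its underside, z up.
- coffee_scoop: Bystander, loose, leave alone: black scoop with a long flat handle, 47x122x27 mm; origin at the centre of its underside, z up.
- mug_2: Bystander, loose, leave alone: plain red-brown mug with a handle, 90 mm high; origin at the centre of its underside, z up.
Things that resemble listed ones, but are neither listed nor needed, are in the scene too. Leave any orange look-alike of the tin_b alone.

How it is judged:
On the way:
1. a nearly empty tin is lifted at least 2 cm in the gripper while the full one stands, for comparison (((height (world z) of tin_a_mid above 0.055 m and contact force between tin_a and the fingers above 0.5 N and contact force between any of tin_b, tin_c and anything else above 3.5 N) or (height (world z) of tin_b_mid above 0.055 m and contact force between tin_b and the fingers above 0.5 N and contact force between any of tin_a, tin_c and anything else above 3.5 N) or (height (world z) of tin_c_mid above 0.055 m and contact force between tin_c and the fingers above 0.5 N and contact force between any of tin_a, tin_b and anything else above 3.5 N))), for 0.2 s.
At the end, for the whole second after the job is handed in: The heaviest tin is held still in the fingers, upright within 0.25 rad, underside at least 0.10 m above the cabinet top, resting on nothing; the two lighter tins stand upright within 5 cm of where they stood, let go and at rest (((height (world z) of tin_a_mid above 0.135 m and angle between tin_a_mid's own z axis and vertical below 0.25 rad and contact force between tin_a and the fingers above 1 N and linear speed of tin_a below 0.03 m/s and contact force between tin_a and jar_1 below 0.3 N and contact force between tin_a and bottle_1 below 0.3 N and contact force between tin_a and box_1 below 0.3 N and contact force between each of tin_b, tin_c and anything else below 3.5 N and height (world z) of each of tin_b_mid, tin_c_mid below 0.042 m and angle between each of tin_b_mid, tin_c_mid's own z axis and vertical below 0.1 rad and distance of each of tin_b_mid, tin_c_mid from where it was at the start of the episode below 0.05 m and contact force between each of tin_b, tin_c and the fingers below 0.1 N and linear speed of each of tin_b, tin_c below 0.02 m/s) or (height (world z) of tin_b_mid above 0.135 m and angle between tin_b_mid's own z axis and vertical below 0.25 rad and contact force between tin_b and the fingers above 1 N and linear speed of tin_b below 0.03 m/s and contact force between tin_b and jar_1 below 0.3 N and contact force between tin_b and bottle_1 below 0.3 N and contact force between tin_b and box_1 below 0.3 N and contact force between each of tin_a, tin_c and anything else below 3.5 N and height (world z) of each of tin_a_mid, tin_c_mid below 0.042 m and angle between each of tin_a_mid, tin_c_mid's own z axis and vertical below 0.1 rad and distance of each of tin_a_mid, tin_c_mid from where it was at the start of the episode below 0.05 m and contact force between each of tin_a, tin_c and the fingers below 0.1 N and linear speed of each of tin_a, tin_c below 0.02 m/s) or (height (world z) of tin_c_mid above 0.135 m and angle between tin_c_mid's own z axis and vertical below 0.25 rad and contact force between tin_c and the fingers above 1 N and linear speed of tin_c below 0.03 m/s and contact force between tin_c and jar_1 below 0.3 N and contact force between tin_c and bottle_1 below 0.3 N and contact force between tin_c and box_1 below 0.3 N and contact force between each of tin_a, tin_b and anything else below 3.5 N and height (world z) of each of tin_a_mid, tin_b_mid below 0.042 m and angle between each of tin_a_mid, tin_b_mid's own z axis and vertical below 0.1 rad and distance of each of tin_a_mid, tin_b_mid from where it was at the start of the episode below 0.05 m and contact force between each of tin_a, tin_b and the fingers below 0.1 N and linear speed of each of tin_a, tin_b below 0.02 m/s))); the arm keeps its last pose, push and grip.
It fails at once if a tin is tipped over (angle between any of tin_a_mid, tin_b_mid, tin_c_mid's own z axis and vertical above 0.6 rad).
It fails at once if one of the other things on the cabinet is shifted more than 3 cm (distance of any of mug_1, jar_1, bottle_1, box_1, matchbox, coffee_scoop, mug_2 from where it was at the start of the episode above 0.03 m).
It also fails if it takes over 64 s, if anything falls off the work surface, if the arm or the gripper's body presses on something with over 40 N, if the wrist force passes 120 N, or if a joint passes its speed limit or range.

ROBOT

A 6-joint arm with a two-finger parallel gripper is mounted at the origin on a cart in front of the work surface, level with it; the furniture and walls round the work are solid. World frame = base frame: x ahead of the robot, y to its left, z up, the work surface at z = 0. Lengths are in m, angles in rad, forces in N, time in s.
With the tool pointing down it reaches from about 0.25 to 0.8 m from the base axis. Payload 8.5 kg.
Tool frame: the origin (TCP) lies at the very end of the fingers, on their centre line; the grasp point (between the pads) lies 19 mm behind it (r.tcp_to_grasp is the z of the grasp point in the tool frame, in m); z points along the fingers, y is the line along which they close (so a half turn about z gives the same grasp; the last joint's range is limited). The gripper opens to 85 mm and grips with 20 to 120 N. Pads are 22 mm wide; open, the fingers measure 114 mm over their backs; the gripper's body (76 mm by 85 mm) begins 54 mm behind the grasp point. The pads swing forward as they close: fully open they stand 13 mm farther back than shut.
Start: joints at [1.342, 0.238, -0.013, 1.319, 0, 1.571], TCP at [0.119, 0.511, 0.231] pointing down, gripper open.
Joint ranges: [-2.66, 2.66], [-1.03, 1.9], [-1.14, 1.46], [-1.82, 2.27], [-1.45, 1.34], [-3.14, 3.14]. Speed limits (rad/s): [2.22, 2.22, 2.79, 3.14, 3.14, 3.14].

INTERFACE

Orientations are given as a unit quaternion [x, y, z, w].
In Python, from workcell import r gives the robot as it stands.
- The arm moves only by the shell command python3 -m crank 'ROWS'. ROWS is JSON, one flat list of numbers, 7 for each row, row after row: the shift along the tool's x, y, z in m, then the turn, a rotation vector about the tool's x, y, z in rad, then the finger opening in m, from 0 to 0.0854. A call has 1 to 8 rows; each row shifts and turns the commanded pose from where the row before left it, along the tool's axes as they then stand; what a row does not reach is not made up. A row lasts 1/8 s, in which the tool goes at most 62.5 mm and 10.7 degrees, less where a joint would pass 70% of its speed; a pose out of reach is approached as far as the arm can. A call with a gripper value outside its range is refused whole. The fingers move at their own pace and stop on an object; the grip force is fixed at half the most. Time passes only in rows, so rows that do not move let the fingers close. It gives the time, the measured TCP pose, the force, the opening and the grip force at its end, in the units of the state.
- r.get_obs(): the state, without advancing time (a new reading comes with each control period).
- r.snapshot(name): name is "side" or "top"; returns a dict with "frame" (420x560x3 uint8, blue, green, red), "fx", "fy", "cx", "cy" (pixels), "k1" (the pictures are not rectified: a ray, as slopes to the right and down, at radius r is drawn at 1 + k1 r^2 times it, then the intrinsics apply), "R" (3x3) and "t" (3): a world point X has camera coordinates R X + t. Camera axes: x right, y down, z forward; pixel columns grow to the right and rows downward; lengths in m; the calibration is good to about 2 mm. A picture is of the moment at which its call begins. There is no depth.
- r.hand_in(): hands the job in; it is judged then, once.
The state is a dict: "time_s": time; "qpos": joint angles; "dq": joint speeds; "joint_efforts": joint torques, N m; "ee_pos": TCP position; "orientation": TCP orientation; "wrist_force": force on the tool from outside, world axes, zero at the start; "wrist_torque": the same for the moment, N m; "grip_width": finger opening in m; "grip_force": force on a finger pad.
Only numpy, scipy, OpenCV 4.12 (cv2) and the standard library are available. Lean on these libraries where they do the work, as an engineer would, in place of code of your own. Each camera call takes 0.05 s, during which the arm holds its last target. There are 200 camera calls.

## Working session

There is one attempt and no reset: what is moved stays moved. The work goes in short steps, Python scripts to look and compute and a shell command to move; the robot and the scene stay as the last step left them, time stands still between calls to the robot, and variables do not carry over. Pictures are saved under pics/ and viewed, at most 10 in all, crops included, and the job is handed in when it is done.

```bash
mkdir -p pics
python3 - <<'E'
from workcell import r
import cv2,pickle
d={}
for n in("top","side"):
    s=r.snapshot(n); d[n]=s; cv2.imwrite(f"pics/{n}0.png",s["frame"]); print(n,s["fx"],s["cx"],s["cy"],s["k1"],s["R"],s["t"])
pickle.dump(d,open("s0.pkl","wb"))
o=r.get_obs();print(o);print(r.tcp_to_grasp)
E
```

```text
top 485.0295894014254 275.2375876693736 209.00904715097602 -0.004184535554256505 [[ 0.011709   -0.99991642 -0.005482  ]
 [-0.99234376 -0.01094587 -0.1230205 ]
 [ 0.12295021  0.00688048 -0.99238899]] [0.00316543 0.58657613 1.25825349]
side 429.76597931190594 276.21773624843246 205.21499696493865 -0.03404037859909046 [[ 0.93078558 -0.36493996 -0.02137811]
 [-0.19425493 -0.44421621 -0.87460676]
 [ 0.30968245  0.81822417 -0.48436143]] [-0.5093456   0.16378649  0.84160352]
{'time_s': 0.1, 'qpos': array([ 1.34197619e+00,  2.38710299e-01, -1.41525170e-02,  1.31917497e+00,
        7.93426172e-06,  1.57078101e+00]), 'dq': array([-0.00010304,  0.00218699,  0.00326304, -0.00117695, -0.00056439,
        0.00061184]), 'joint_efforts': array([ 1.54446866e-04, -5.39720285e+01,  3.46995950e+01,  1.34118623e-02,
        7.31496834e-05, -8.96230887e-06]), 'ee_pos': array([0.11900226, 0.5109712 , 0.23075419]), 'orientation': array([ 1.14153004e-01,  9.93462987e-01, -6.16219672e-04, -7.48089904e-05]), 'wrist_force': array([ 0.53037623,  0.21005731, -0.24023528]), 'wrist_torque': array([-0.03395741, -0.0527802 ,  0.00226102]), 'grip_force': 0.0, 'grip_width': 0.0855215534095589}
-0.0187
```

View pics/top0.png

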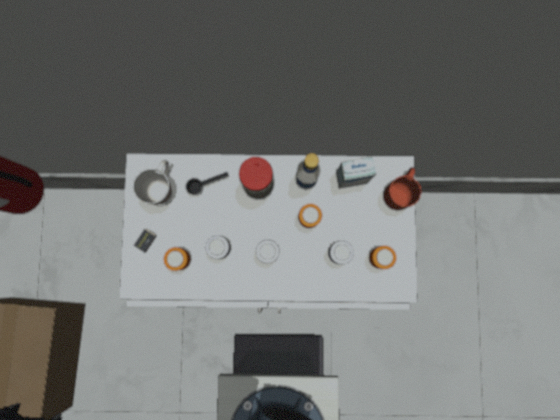

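View pics/side0.png

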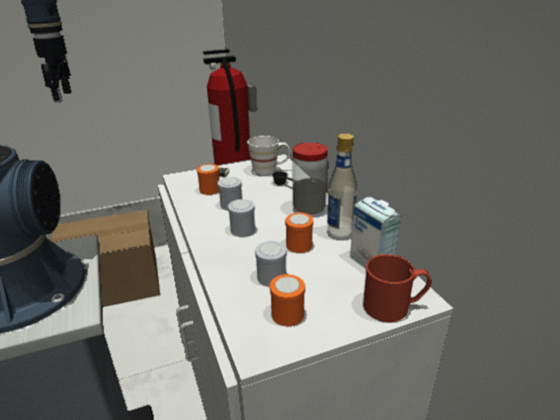

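The top view shows steel tins near (218,247), (267,251) and (341,252), with orange look-alikes at (176,259), (310,215) and (383,257). The side view shows the steel tins at (230,193), (241,217) and (271,262). Next I'll measure the lid discs in both views.

```bash
cat > h.py <<'E'
import numpy as np,cv2
def ray(s,u,v):
    d=np.array([(u-s["cx"])/s["fx"],(v-s["cy"])/s["fy"]]); x=d.copy()
    for _ in range(10): x=d/(1+s["k1"]*(x@x))
    R,t=np.array(s["R"]),np.array(s["t"]); w=R.T@np.r_[x,1]
    return -R.T@t,w/np.linalg.norm(w)
def plane(s,u,v,z):
    c,w=ray(s,u,v); return c+w*(z-c[2])/w[2]
def tri(rays):
    A=sum(np.eye(3)-np.outer(w,w) for c,w in rays); b=sum((np.eye(3)-np.outer(w,w))@c for c,w in rays)
    return np.linalg.solve(A,b)
E
python3 - <<'E'
import pickle,cv2,numpy as np
d=pickle.load(open("s0.pkl","rb"))
t=d["top"]["frame"][225:275,195:365]; s=d["side"]["frame"][165:290,205:305]
cv2.imwrite("pics/tc.png",cv2.resize(t,None,fx=4.6,fy=4.6,interpolation=cv2.INTER_CUBIC))
cv2.imwrite("pics/sc.png",cv2.resize(s,None,fx=4.6,fy=4.6,interpolation=cv2.INTER_CUBIC))
E
```

```text
(no output)
```

View pics/tc.png

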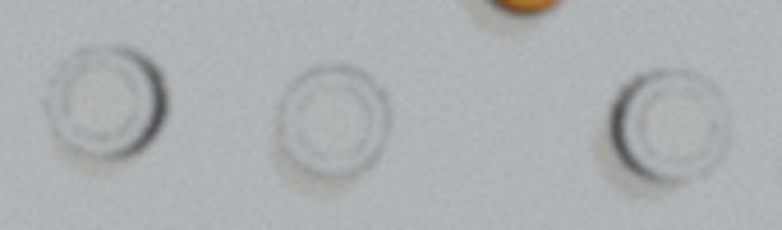

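View pics/sc.png

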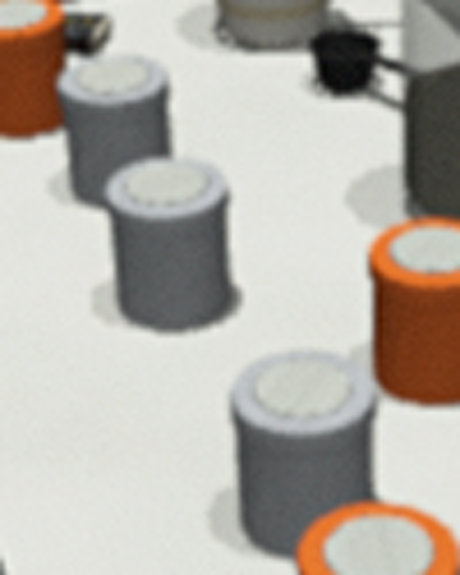

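In the crops, the top-view disc centres are at (100,101), (335,121) and (678,125). In the side view they are at (113,76), (166,184) and (303,388). I'll triangulate these.

Run:
```python
import pickle
from h import *
d=pickle.load(open("s0.pkl","rb"))
T,S=d["top"],d["side"]
f=lambda p,o:((p[0]+.5)/4.6-.5+o[0],(p[1]+.5)/4.6-.5+o[1])
for a,b in zip([(100,101),(335,121),(678,125)],[(113,76),(166,184),(303,388)]):
    u=f(a,(195,225));v=f(b,(205,165))
    print(tri([ray(T,*u),ray(S,*v)]).round(4),plane(T,*u,.07).round(4),plane(S,*v,.07).round(4))
for n,u in dict(or1=(176,259),or2=(310,215),or3=(383,257)).items(): print(n,plane(T,*u,.07).round(3))
print("jar",plane(T,256,170,.166).round(3),"bottle",plane(T,312,160,.237).round(3),'edge',plane(T,268,301,0).round(3))
```

```text
[0.4834 0.1603 0.0683] [0.4832 0.1601 0.07  ] [0.4826 0.1569 0.07  ]
[0.4733 0.0285 0.0693] [0.4735 0.0284 0.07  ] [0.4728 0.0272 0.07  ]
[ 0.4733 -0.1632  0.0695] [ 0.4735 -0.1632  0.07  ] [ 0.4728 -0.1638  0.07  ]
or1 [0.45  0.263 0.07 ]
or2 [ 0.568 -0.081  0.07 ]
or3 [ 0.461 -0.268  0.07 ]
jar [0.665 0.057 0.166] bottle [ 0.675 -0.074  0.237] edge [0.342 0.027 0.   ]
```

```bash
python3 -m crank '[0,0,0,0,0,0.168,0.0854, 0,0,0,0,0,0.168,0.0854, 0,0,0,0,0,0.168,0.0854, 0,0,0,0,0,0.168,0.0854, 0,0,0,0,0,0.168,0.0854, 0,0,0,0,0,0.168,0.0854, 0,0,0,0,0,0.168,0.0854, 0,0,0,0,0,0.166,0.0854]'
```

```text
time_s: 1.1
ee_pos: [0.119, 0.5111, 0.2309]
orientation: [0.709, 0.705, -0.0, 0.0]
wrist_force: [0.0, 0.3, -0.6]
grip_width: 0.0851
grip_force: 0.0
```

```bash
python3 -m crank '[-0.036,0.038,0,0,0,0,0.0854, -0.036,0.038,0,0,0,0,0.0854, -0.036,0.038,0,0,0,0,0.0854, -0.036,0.038,0,0,0,0,0.0854, -0.036,0.038,0,0,0,0,0.0854, -0.036,0.038,0,0,0,0,0.0854, -0.036,0.038,0,0,0,0,0.0854, -0.036,0.038,0,0,0,0,0.0854]'; python3 -m crank '[-0.036,0.038,0,0,0,0,0.0854, -0.02,0.015,0,0,0,0,0.0854, 0,0,0,0,0,0,0.0854, 0,0,0,0,0,0,0.0854]'
```

```text
time_s: 2.1
ee_pos: [0.424, 0.2218, 0.2312]
orientation: [0.707, 0.707, -0.0, -0.0]
wrist_force: [0.8, 0.2, -0.3]
grip_width: 0.0851
grip_force: 0.0
time_s: 2.6
ee_pos: [0.4755, 0.1675, 0.2311]
orientation: [0.707, 0.707, -0.0, -0.0]
wrist_force: [0.4, 0.0, 0.3]
grip_width: 0.0855
grip_force: 0.0
```

```bash
python3 -m crank '[-0.007,0.0075,0.03,0,0,0,0.0854, 0,0,0.035,0,0,0,0.0854, 0,0,0.035,0,0,0,0.0854, 0,0,0.035,0,0,0,0.0854, 0,0,0.03,0,0,0,0.0854, 0,0,0.025,0,0,0,0.0854, 0,0,0.025,0,0,0,0.0854, 0,0,0,0,0,0,0.0854]'
python3 - <<'E'
from workcell import r
import cv2
cv2.imwrite("pics/a1.png",cv2.resize(r.snapshot("side")["frame"][120:300,150:350],None,fx=3,fy=3))
E
```

```text
time_s: 3.6
ee_pos: [0.4816, 0.1608, 0.0151]
orientation: [0.707, 0.708, -0.002, -0.001]
wrist_force: [0.5, 0.3, 1.0]
grip_width: 0.0853
grip_force: 0.0
```

View pics/a1.png

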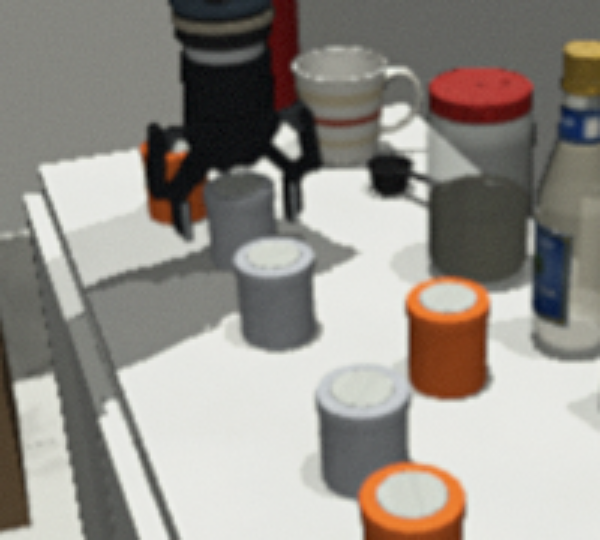

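The fingers straddle tin A at (240,210), centred on it with clear space on both sides. I'll close and lift.

```bash
python3 -m crank '[0,0,0,0,0,0,0, 0,0,0,0,0,0,0, 0,0,0,0,0,0,0, 0,0,0,0,0,0,0, 0,0,0,0,0,0,0, 0,0,0,0,0,0,0, 0,0,0,0,0,0,0, 0,0,0,0,0,0,0]' ; python3 -m crank '[0,0,-0.005,0,0,0,0, 0,0,-0.01,0,0,0,0, 0,0,-0.015,0,0,0,0, 0,0,-0.015,0,0,0,0, 0,0,-0.005,0,0,0,0, 0,0,0,0,0,0,0, 0,0,0,0,0,0,0, 0,0,0,0,0,0,0]'; python3 -m crank '[0,0,0,0,0,0,0, 0,0,0,0,0,0,0]';python3 -m crank '[0,0,0,0,0,0,0, 0,0,0,0,0,0,0]'
```

```text
time_s: 4.65
ee_pos: [0.4846, 0.1608, 0.018]
orientation: [0.707, 0.707, 0.001, 0.0]
wrist_force: [-1.4, 0.5, 8.0]
grip_width: 0.0595
grip_force: 62.3
time_s: 5.65
ee_pos: [0.4832, 0.1602, 0.0658]
orientation: [0.707, 0.707, -0.0, -0.0]
wrist_force: [0.5, -1.3, -4.6]
grip_width: 0.0589
grip_force: 65.4
time_s: 5.9
ee_pos: [0.4835, 0.1602, 0.0661]
orientation: [0.707, 0.707, -0.0, -0.0]
wrist_force: [-0.4, 0.9, -4.4]
grip_width: 0.0591
grip_force: 65.4
time_s: 6.15
ee_pos: [0.4836, 0.1603, 0.0663]
orientation: [0.707, 0.707, -0.0, 0.0]
wrist_force: [0.9, -0.5, -4.3]
grip_width: 0.0586
grip_force: 65.4
```

Tin A weighs about 4.4 N, so it is probably the full one. I'll set it down and compare it with the others.

```bash
python3 -m crank '[0,0,0.015,0,0,0,0, 0,0,0.015,0,0,0,0, 0,0,0.01,0,0,0,0, 0,0,0.006,0,0,0,0, 0,0,0.003,0,0,0,0, 0,0,0.001,0,0,0,0, 0,0,0,0,0,0,0, 0,0,0,0,0,0,0]'; python3 -m crank '[0,0,0,0,0,0,0.0854, 0,0,0,0,0,0,0.0854, 0,0,0,0,0,0,0.0854, 0,0,0,0,0,0,0.0854, 0,0,0,0,0,0,0.0854, 0,0,0,0,0,0,0.0854]'; python3 -m crank '[0,0,-0.01,0,0,0,0.0854, 0,0,-0.02,0,0,0,0.0854, 0,0,-0.03,0,0,0,0.0854, 0,0,-0.03,0,0,0,0.0854, 0,0,-0.02,0,0,0,0.0854, -0.03,-0.002,-0.01,0,0,0,0.0854, -0.04,-0.003,0,0,0,0,0.0854, -0.04,-0.003,0,0,0,0,0.0854]'
```

```text
time_s: 7.15
ee_pos: [0.4833, 0.1601, 0.0179]
orientation: [0.707, 0.707, 0.0, 0.0]
wrist_force: [-7.3, -3.5, 17.8]
grip_width: 0.0592
grip_force: 65.1
time_s: 7.9
ee_pos: [0.4835, 0.1602, 0.0162]
orientation: [0.707, 0.707, -0.0, 0.0]
wrist_force: [-0.4, 0.2, -0.1]
grip_width: 0.0852
grip_force: 0.0
time_s: 8.9
ee_pos: [0.4756, 0.0494, 0.1372]
orientation: [0.707, 0.707, 0.0, 0.0]
wrist_force: [0.1, -1.1, 0.7]
grip_width: 0.0855
grip_force: 0.0
```

```bash
python3 -m crank '[-0.022,-0.002,0,0,0,0,0.0854, 0,0,0,0,0,0,0.0854, 0,0,0,0,0,0,0.0854]'
python3 - <<'E'
from workcell import r
import cv2
cv2.imwrite("pics/a2.png",cv2.resize(r.snapshot("side")["frame"][120:300,150:350],None,fx=3,fy=3))
E
```

```text
time_s: 9.28
ee_pos: [0.4738, 0.0287, 0.1367]
orientation: [0.707, 0.707, 0.0, 0.0]
wrist_force: [0.0, -0.1, 0.2]
grip_width: 0.0851
grip_force: 0.0
```

View pics/a2.png

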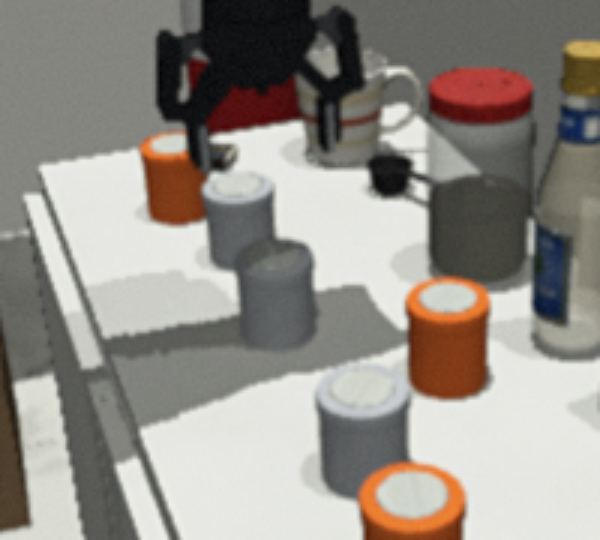

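Tin A stands upright in its place at (240,220), and the gripper is above tin B. I'll descend, grip and lift B.

```bash
python3 -m crank '[0,0,0.03,0,0,0,0.0854, 0,0,0.03,0,0,0,0.0854, 0,0,0.03,0,0,0,0.0854, 0,0,0.02,0,0,0,0.0854, 0,0,0.01,0,0,0,0.0854, 0,0,0,0,0,0,0.0854]'; python3 -m crank '[0,0,0,0,0,0,0, 0,0,0,0,0,0,0, 0,0,0,0,0,0,0, 0,0,0,0,0,0,0, 0,0,0,0,0,0,0, 0,0,0,0,0,0,0, 0,0,0,0,0,0,0, 0,0,0,0,0,0,0]' ; python3 -m crank '[0,0,-0.005,0,0,0,0, 0,0,-0.01,0,0,0,0, 0,0,-0.015,0,0,0,0, 0,0,-0.015,0,0,0,0, 0,0,-0.005,0,0,0,0, 0,0,0,0,0,0,0, 0,0,0,0,0,0,0, 0,0,0,0,0,0,0]'; python3 -m crank '[0,0,0,0,0,0,0, 0,0,0,0,0,0,0]';python3 -m crank '[0,0,0,0,0,0,0, 0,0,0,0,0,0,0]'
```

```text
time_s: 10.07
ee_pos: [0.4733, 0.0287, 0.0161]
orientation: [0.707, 0.707, -0.0, -0.0]
wrist_force: [0.4, 0.4, 0.8]
grip_width: 0.0851
grip_force: 0.0
time_s: 11.08
ee_pos: [0.4743, 0.0284, 0.0176]
orientation: [0.707, 0.707, 0.001, 0.001]
wrist_force: [-1.3, 1.3, 8.2]
grip_width: 0.0589
grip_force: 62.3
time_s: 12.08
ee_pos: [0.4732, 0.0282, 0.0659]
orientation: [0.707, 0.707, -0.0, -0.0]
wrist_force: [0.3, -0.4, -0.9]
grip_width: 0.0591
grip_force: 64.5
time_s: 12.32
ee_pos: [0.4735, 0.0282, 0.0662]
orientation: [0.707, 0.707, -0.0, -0.0]
wrist_force: [-0.0, 0.1, -1.0]
grip_width: 0.0591
grip_force: 64.5
time_s: 12.58
ee_pos: [0.4736, 0.0283, 0.0663]
orientation: [0.707, 0.707, -0.0, 0.0]
wrist_force: [-0.3, 0.7, -1.4]
grip_width: 0.0589
grip_force: 64.5
```

B weighs about 1.1 N, so it is light. I'll set it down and go on to C, at y = -0.163 (tool x -0.191).

```bash
python3 -m crank '[0,0,0.015,0,0,0,0, 0,0,0.015,0,0,0,0, 0,0,0.01,0,0,0,0, 0,0,0.006,0,0,0,0, 0,0,0.003,0,0,0,0, 0,0,0.001,0,0,0,0, 0,0,0,0,0,0,0, 0,0,0,0,0,0,0]'; python3 -m crank '[0,0,0,0,0,0,0.0854, 0,0,0,0,0,0,0.0854, 0,0,0,0,0,0,0.0854, 0,0,0,0,0,0,0.0854, 0,0,0,0,0,0,0.0854, 0,0,0,0,0,0,0.0854]'; python3 -m crank '[0,0,-0.01,0,0,0,0.0854, 0,0,-0.02,0,0,0,0.0854, 0,0,-0.03,0,0,0,0.0854, 0,0,-0.03,0,0,0,0.0854, 0,0,-0.02,0,0,0,0.0854, -0.03,0,-0.01,0,0,0,0.0854, -0.04,0,0,0,0,0,0.0854, -0.04,0,0,0,0,0,0.0854]'; python3 -m crank '[-0.04,0,0,0,0,0,0.0854, -0.03,0,0,0,0,0,0.0854, -0.011,0,0,0,0,0,0.0854, 0,0,0,0,0,0,0.0854, 0,0,0,0,0,0,0.0854]'
```

```text
time_s: 13.58
ee_pos: [0.4737, 0.0283, 0.0176]
orientation: [0.707, 0.707, 0.0, 0.0]
wrist_force: [-4.6, -0.9, 14.0]
grip_width: 0.0592
grip_force: 63.9
time_s: 14.32
ee_pos: [0.4735, 0.0283, 0.0163]
orientation: [0.707, 0.707, -0.0, -0.0]
wrist_force: [-0.3, 0.5, -0.4]
grip_width: 0.0854
grip_force: 0.0
time_s: 15.32
ee_pos: [0.4737, -0.0827, 0.1373]
orientation: [0.707, 0.707, 0.0, 0.001]
wrist_force: [0.3, -0.2, -0.2]
grip_width: 0.0852
grip_force: 0.0
time_s: 15.95
ee_pos: [0.4735, -0.1619, 0.1365]
orientation: [0.707, 0.707, 0.0, -0.0]
wrist_force: [1.1, -0.7, 0.5]
grip_width: 0.0856
grip_force: 0.0
```

```bash
python3 -m crank '[-0.001,0,0.03,0,0,0,0.0854, 0,0,0.03,0,0,0,0.0854, 0,0,0.03,0,0,0,0.0854, 0,0,0.02,0,0,0,0.0854, 0,0,0.01,0,0,0,0.0854, 0,0,0,0,0,0,0.0854]'; python3 -m crank '[0,0,0,0,0,0,0, 0,0,0,0,0,0,0, 0,0,0,0,0,0,0, 0,0,0,0,0,0,0, 0,0,0,0,0,0,0, 0,0,0,0,0,0,0, 0,0,0,0,0,0,0, 0,0,0,0,0,0,0]' ; python3 -m crank '[0,0,-0.005,0,0,0,0, 0,0,-0.01,0,0,0,0, 0,0,-0.015,0,0,0,0, 0,0,-0.015,0,0,0,0, 0,0,-0.005,0,0,0,0, 0,0,0,0,0,0,0, 0,0,0,0,0,0,0, 0,0,0,0,0,0,0]'; python3 -m crank '[0,0,0,0,0,0,0, 0,0,0,0,0,0,0]';python3 -m crank '[0,0,0,0,0,0,0, 0,0,0,0,0,0,0]'
```

```text
time_s: 16.7
ee_pos: [0.4734, -0.1631, 0.0161]
orientation: [0.707, 0.707, -0.0, -0.0]
wrist_force: [-1.0, 0.3, 0.7]
grip_width: 0.0851
grip_force: 0.0
time_s: 17.7
ee_pos: [0.4743, -0.1638, 0.0178]
orientation: [0.707, 0.707, 0.001, 0.001]
wrist_force: [-1.4, 2.6, 8.8]
grip_width: 0.0591
grip_force: 62.2
time_s: 18.7
ee_pos: [0.4732, -0.1636, 0.0659]
orientation: [0.707, 0.707, -0.0, -0.0]
wrist_force: [1.5, -0.4, -1.0]
grip_width: 0.0592
grip_force: 64.5
time_s: 18.95
ee_pos: [0.4735, -0.1637, 0.0662]
orientation: [0.707, 0.707, -0.0, -0.0]
wrist_force: [0.1, -0.6, -1.9]
grip_width: 0.0592
grip_force: 64.5
time_s: 19.2
ee_pos: [0.4735, -0.1637, 0.0663]
orientation: [0.707, 0.707, -0.0, 0.0]
wrist_force: [-0.3, -0.4, -1.7]
grip_width: 0.059
grip_force: 64.5
```

C weighs about 1.5 N, so A is the full tin. I'll set C down and return to A.

```bash
python3 -m crank '[0,0,0.015,0,0,0,0, 0,0,0.015,0,0,0,0, 0,0,0.01,0,0,0,0, 0,0,0.006,0,0,0,0, 0,0,0.003,0,0,0,0, 0,0,0.001,0,0,0,0, 0,0,0,0,0,0,0, 0,0,0,0,0,0,0]'; python3 -m crank '[0,0,0,0,0,0,0.0854, 0,0,0,0,0,0,0.0854, 0,0,0,0,0,0,0.0854, 0,0,0,0,0,0,0.0854, 0,0,0,0,0,0,0.0854, 0,0,0,0,0,0,0.0854]'; python3 -m crank '[0,0,-0.01,0,0,0,0.0854, 0,0,-0.02,0,0,0,0.0854, 0,0,-0.03,0,0,0,0.0854, 0,0,-0.03,0,0,0,0.0854, 0,0,-0.02,0,0,0,0.0854, 0.03,0,-0.01,0,0,0,0.0854, 0.04,0,0,0,0,0,0.0854, 0.04,0,0,0,0,0,0.0854]'; python3 -m crank '[0.04,0.002,0,0,0,0,0.0854, 0.04,0.002,0,0,0,0,0.0854, 0.04,0.002,0,0,0,0,0.0854, 0.04,0.002,0,0,0,0,0.0854, 0.035,0.002,0,0,0,0,0.0854, 0.018,0,0,0,0,0,0.0854, 0,0,0,0,0,0,0.0854, 0,0,0,0,0,0,0.0854]'
python3 - <<'E'
from workcell import r
import cv2
cv2.imwrite("pics/a3.png",r.snapshot("side")["frame"])
E
```

```text
time_s: 20.2
ee_pos: [0.4736, -0.1637, 0.0177]
orientation: [0.707, 0.707, 0.0, 0.0]
wrist_force: [-5.5, 2.3, 15.3]
grip_width: 0.0591
grip_force: 63.8
time_s: 20.95
ee_pos: [0.4735, -0.1637, 0.0163]
orientation: [0.707, 0.707, -0.0, -0.0]
wrist_force: [-0.0, -0.1, 1.3]
grip_width: 0.0855
grip_force: 0.0
time_s: 21.95
ee_pos: [0.4736, -0.0528, 0.1373]
orientation: [0.707, 0.707, 0.0, 0.0]
wrist_force: [0.1, -0.6, 0.1]
grip_width: 0.0854
grip_force: 0.0
time_s: 22.95
ee_pos: [0.4834, 0.1585, 0.1364]
orientation: [0.707, 0.707, -0.0, 0.0]
wrist_force: [1.0, 0.3, -0.2]
grip_width: 0.0851
grip_force: 0.0
```

View pics/a3.png

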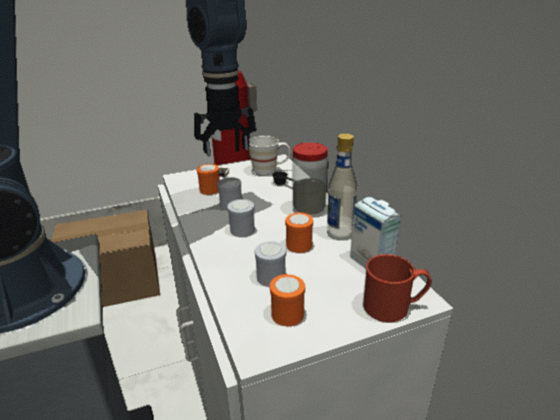

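The tins stand upright where they were, at (230,193), (241,217) and (271,262). I'll grip A and lift it 15 cm.

```bash
python3 -m crank '[0.0015,0,0.03,0,0,0,0.0854, 0,0,0.03,0,0,0,0.0854, 0,0,0.03,0,0,0,0.0854, 0,0,0.02,0,0,0,0.0854, 0,0,0.01,0,0,0,0.0854, 0,0,0,0,0,0,0.0854]'; python3 -m crank '[0,0,0,0,0,0,0, 0,0,0,0,0,0,0, 0,0,0,0,0,0,0, 0,0,0,0,0,0,0, 0,0,0,0,0,0,0, 0,0,0,0,0,0,0, 0,0,0,0,0,0,0, 0,0,0,0,0,0,0]' ; python3 -m crank '[0,0,-0.005,0,0,0,0, 0,0,-0.015,0,0,0,0, 0,0,-0.025,0,0,0,0, 0,0,-0.03,0,0,0,0, 0,0,-0.03,0,0,0,0, 0,0,-0.025,0,0,0,0, 0,0,-0.015,0,0,0,0, 0,0,-0.005,0,0,0,0]'; python3 -m crank '[0,0,0,0,0,0,0, 0,0,0,0,0,0,0, 0,0,0,0,0,0,0, 0,0,0,0,0,0,0, 0,0,0,0,0,0,0, 0,0,0,0,0,0,0, 0,0,0,0,0,0,0, 0,0,0,0,0,0,0]'
python3 - <<'E'
from workcell import r
import cv2
cv2.imwrite("pics/a4.png",r.snapshot("side")["frame"])
E
```

```text
time_s: 23.75
ee_pos: [0.4834, 0.1601, 0.0161]
orientation: [0.707, 0.707, -0.0, -0.0]
wrist_force: [-0.2, -0.2, 0.2]
grip_width: 0.0854
grip_force: 0.0
time_s: 24.75
ee_pos: [0.484, 0.1609, 0.0176]
orientation: [0.707, 0.707, 0.001, 0.0]
wrist_force: [-2.2, -0.7, 7.8]
grip_width: 0.0593
grip_force: 62.3
time_s: 25.75
ee_pos: [0.4838, 0.1609, 0.1672]
orientation: [0.707, 0.707, 0.0, 0.0]
wrist_force: [0.3, -0.6, -4.7]
grip_width: 0.059
grip_force: 65.7
time_s: 26.75
ee_pos: [0.4836, 0.1608, 0.1663]
orientation: [0.707, 0.707, 0.0, 0.0]
wrist_force: [0.3, -0.5, -2.9]
grip_width: 0.0591
grip_force: 65.7
```

View pics/a4.png

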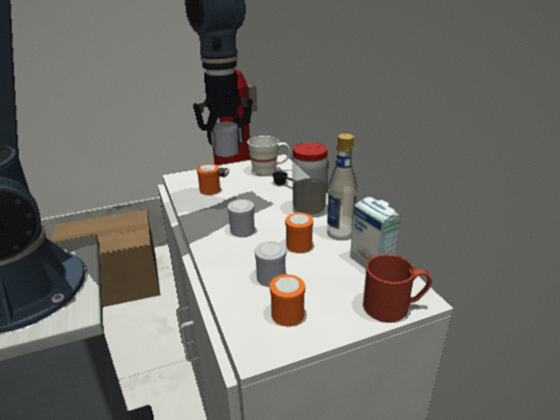

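Tin A hangs upright in the gripper at (227,140), and the other two stand in place. I'll check the weight reading once more before handing in.

```bash
python3 -m crank '[0,0,0,0,0,0,0, 0,0,0,0,0,0,0]'; python3 -m crank '[0,0,0,0,0,0,0]'; python3 -m crank '[0,0,0,0,0,0,0]'
```

```text
time_s: 27.05
ee_pos: [0.4835, 0.1608, 0.1663]
orientation: [0.707, 0.707, -0.0, 0.0]
wrist_force: [0.6, 0.6, -4.8]
grip_width: 0.0591
grip_force: 65.7
time_s: 27.18
ee_pos: [0.4836, 0.1608, 0.1663]
orientation: [0.707, 0.707, -0.0, 0.0]
wrist_force: [1.2, -0.1, -3.7]
grip_width: 0.059
grip_force: 65.7
time_s: 27.3
ee_pos: [0.4836, 0.1608, 0.1663]
orientation: [0.707, 0.707, -0.0, 0.0]
wrist_force: [0.3, -0.4, -4.7]
grip_width: 0.0595
grip_force: 65.7
```

```bash
python3 -c "
from workcell import r
print(r.hand_in())"
```

```text
the job is handed in; nothing more can be done
None
```

I handed the job in with the heaviest tin (the leftmost, about 4.4 N against roughly 1.1 N and 1.5 N) held upright and still about 15 cm up, and the two lighter tins standing in their places; the hand-in gave no verdict.

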